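# Gauge and stack the coil-former sections

### The arm

A 6-joint arm with a two-finger parallel gripper is mounted at the origin on the work surface. World frame = base frame: x ahead of the robot, y to its left, z up, the work surface at z = 0. Lengths are in m, angles in degrees, forces in N, time in s.
With the tool pointing down it reaches from about 0.35 to 0.875 m from the base axis. Payload 4.2 kg.
Tool frame: the origin (TCP) lies midway between the tips of the shut fingers; the grasp point (between the pads) lies 19 mm behind it; z points along the fingers, y is the line along which they close (so a half turn about z gives the same grasp; the last joint's range is limited). The gripper opens to 87 mm and grips with 3 to 60 N. Pads are 19 mm wide; open, the fingers measure 117 mm over their backs; the gripper's body (75 mm by 190 mm) begins 51 mm behind the grasp point.
Start: joints at [-54.97, 22.042, 0.453, 0, -68.411, -14.817], TCP at [0.216, -0.586, 0.223] pointing down, gripper open.
Joint ranges: [-179.83, 179.83], [-69.29, 118.12], [-61.27, 80.66], [-181.25, 117.63], [-171.15, -9.14], [-177.46, 177.46]. Speed limits (degrees/s): [159.86, 159.86, 180, 180, 180, 180].

### API

Orientations are given as a 3x3 rotation matrix whose columns are the frame's x, y, z axes.
In Python, from station import r, cam, readout, job gives the robot as it stands (r), with the cameras (cam), the readings (readout) and the job (job).
- The arm moves only by the shell command python3 steer.py, which reads ROWS from standard input. ROWS is a JSON list that holds a single list of rows (three levels of brackets), with 1 to 8 rows, each of 7 numbers: the opening from 0.0 (shut) to 1.0 (fully open), then dx, dy, dz in shares of 50 cm (1.0 is 50 cm), then a rotation vector rx, ry, rz in normalised numbers (1 is 45 degrees); each row is the pose to reach, as a shift and turn from the pose commanded when the command began, along the tool's axes at that moment; what a row does not reach only later rows make up. A row lasts 1/10 s, in which the tool goes at most 0.05 m and 8.59 degrees, less where a joint would pass 70% of its speed; a pose out of reach is approached as far as the arm can. The fingers move at their own pace and stop on an object; the grip force is fixed at half the most. Time passes only in rows, so rows that do not move let the fingers close. It prints the time, the measured TCP pose, the force, the opening and the grip force at its end. Input that does not fit is refused with a message, and nothing moves.
- readout.sense(): the state, without advancing time (a new reading comes with each control period).
- cam.capture(name): name is "side" or "top"; returns a dict with "pixels" (480x640x3 uint8, red, green, blue), "z_map" (480x640 float32, m along the optical axis (not along the pixel's ray), 0 where there is no reading), "K" (3x3 intrinsics, pixels), "distortion" ([k1, k2, p1, p2, k3] as OpenCV has them; the pictures are not rectified), "world_from_camera" (4x4, takes a point from camera to world coordinates). Camera axes: x right, y up, looking along -z (the intrinsics and any distortion apply to the point x, -y, -z); pixel columns grow to the right and rows downward; lengths in m; the calibration is good to about 2 mm. A picture is of the moment at which its call begins.
- job.finish_job(): hands the job in; it is judged then, once.
The state is a dict: "time_s": time; "joints": joint angles; "joint_velocities": joint speeds; "effort": joint torques, N m; "tcp_pos": TCP position; "ee_rot": TCP orientation; "wrist_force": force on the tool from outside, world axes, zero at the start; "moment": the same for the moment, N m; "gripper_width": opening from 0.0 (shut) to 1.0 (fully open); "gripper_force": force on a finger pad.
Only numpy, scipy, OpenCV 4.12 (cv2) and the standard library are available. Lean on these libraries where they do the work, as an engineer would, in place of code of your own. Each camera call takes 0.05 s, during which the arm holds its last target. There are 200 camera calls.

### The job

Build up the coil former: take the orange clamp collar off the spindle, thread on every sound section, flange down, largest flange at the bottom and smallest on top, and put the collar back on to finish the closed-up stack. A section is sound if its bore slips over the thin go step of the plug gauge and stops on the thick no-go step; lay those that are too tight or too wide in the red reject tray. Leave the tools and other things on the bench where they are.

Things in the scene. Friction and masses are not known exactly. Their poses are not given: they have to be found in the camera images.
- arbor: the former's spindle standing in its heavy, fixed base: dark round foot 110 mm across and 10 mm thick, then a round aluminium seat 60 mm across whose top lies 18 mm above the origin, then a plain upright steel spindle 20 mm in diameter that ends 102 mm above the origin (its last 5 mm taper to 12 mm); origin at the centre of the foot's underside, on the spindle's axis, z up
- arbor_seat (a point): centre of the seat's top face, 18 mm above arbor's origin, on the spindle's axis; the lowest section rests here and the spindle rises 84 mm above it; z up
- collar: orange knurled clamp collar that finishes the stack (it slips on, no thread): flange 56 mm across and 6 mm thick, grip 40 mm across above it, 30 mm high in all, through bore 23 mm; origin at the centre of its underside, z up along the bore; starts on the spindle, down on the seat; weighs about 90 g
- gauge: stepped steel plug gauge upright in a fixed black round base: base 80 mm across and 12 mm thick, then the thick no-go step 26 mm in diameter (red band) from 12 to 34 mm above the origin, then the thin go step 20 mm in diameter (green band) up to the tip at 56 mm (last 5 mm taper to 14 mm); origin at the centre of the base's underside, z up
- gauge_step (a point): centre of the shoulder on top of the gauge's no-go step, 34 mm above gauge's origin, z up. A sound section (bore 23 mm) comes to rest with its underside here; one too tight (bore 17 mm) stays on the tip, about 19 mm higher; one too wide (bore 31 mm) drops past the no-go step to the base, 22 mm lower
- section_a: one cream plastic section of a coil former: a round flange 84 mm across and 5 mm thick with a round hub 44 mm across rising 13 mm from it (18 mm high in all), and a through bore down the middle; origin at the centre of its underside (the flange's face), z up along the bore; starts flange down on the blue mat; None if absent from this job
- section_b: one cream plastic section of a coil former: a round flange 60 mm across and 5 mm thick with a round hub 44 mm across rising 13 mm from it (18 mm high in all), and a through bore down the middle; origin at the centre of its underside (the flange's face), z up along the bore; starts flange down on the blue mat; None if absent from this job
- section_c: one cream plastic section of a coil former: a round flange 96 mm across and 5 mm thick with a round hub 44 mm across rising 13 mm from it (18 mm high in all), and a through bore down the middle; origin at the centre of its underside (the flange's face), z up along the bore; starts flange down on the blue mat; None if absent from this job
- section_d: one cream plastic section of a coil former: a round flange 72 mm across and 5 mm thick with a round hub 44 mm across rising 13 mm from it (18 mm high in all), and a through bore down the middle; origin at the centre of its underside (the flange's face), z up along the bore; starts flange down on the blue mat; None if absent from this job
- section_e: one cream plastic section of a coil former: a round flange 60 mm across and 5 mm thick with a round hub 44 mm across rising 13 mm from it (18 mm high in all), and a through bore down the middle; origin at the centre of its underside (the flange's face), z up along the bore; starts flange down on the blue mat; None if absent from this job
- section_f: one cream plastic section of a coil former: a round flange 84 mm across and 5 mm thick with a round hub 44 mm across rising 13 mm from it (18 mm high in all), and a through bore down the middle; origin at the centre of its underside (the flange's face), z up along the bore; starts flange down on the blue mat; None if absent from this job
- section_g: one cream plastic section of a coil former: a round flange 72 mm across and 5 mm thick with a round hub 44 mm across rising 13 mm from it (18 mm high in all), and a through bore down the middle; origin at the centre of its underside (the flange's face), z up along the bore; starts flange down on the blue mat; None if absent from this job
- reject_tray: red open reject tray, fixed, 130 mm (its x) by 200 mm (its y), 34 mm high, walls and floor 4 mm thick; origin at the centre of its underside
- reject_tray_in (a point): centre of the red tray's inner floor, 4 mm above its underside, axes as the tray's
- parts_bin: black open bin of pin headers, fixed, 130 mm by 200 mm, 50 mm high; origin at the centre of its underside; not part of the job
- cutters: side cutters with green handles lying on the bench, about 145 mm long, 16 mm high; origin near the joint; bystander
- screwdriver: screwdriver lying on the bench, 170 mm long; origin under its middle; bystander
- solder_spool: yellow-flanged reel of solder standing on end, 60 mm across, 44 mm high; origin at the centre of its underside; bystander
- circuit_board: green circuit board lying flat, 60 by 95 mm, 15 mm high with its connector; origin at the centre of its underside; bystander
- flux_jar: white jar with a blue cap standing upright, 42 mm across, 52 mm high; origin at the centre of its underside; bystander

How it is judged:
By the outcome, as a careful person would: the job done as asked, in the order asked, and still so for the second after the job is handed in, with the robot touching nothing.
Of section_c, section_a, section_g, section_e only 3 to 4 are there at a start; the rules pass over those that are not, and their reading is None.
Of section_b, section_d, section_f only 1 to 2 are there at a start; the rules pass over those that are not, and their reading is None.
At some moment in a run one of section_a, section_b, section_c, section_d, section_e, section_f, section_g may be knocked a few centimetres aside while the robot is not near it.
Once in a run the grip may slacken for a moment while it holds something.
It also fails if it takes over 210 s, if anything falls off the work surface, if the arm or the gripper's body presses on something with over 40 N, if the wrist force passes 120 N, or if a joint passes its speed limit or range.

## Working session

There is one attempt and no reset: what is moved stays moved. The work goes in short steps, Python scripts to look and compute and a shell command to move; the robot and the scene stay as the last step left them, time stands still between calls to the robot, and variables do not carry over. Pictures are saved under pics/ and viewed, at most 14 in all, crops included, and the job is handed in when it is done.

```bash
ls; mkdir -p pics
python3 - <<'E'
from station import r, cam, readout, job
import cv2,numpy as np
s=readout.sense();print(s['time_s'],s['tcp_pos'],np.round(s['ee_rot'],3).tolist(),s['gripper_width'])
for n in('top','side'):
    c=cam.capture(n);cv2.imwrite(f'pics/{n}0.png',c['pixels'][:,:,::-1]);np.savez(f'pics/{n}0.npz',**c)
    print(n,c['K'].tolist(),c['distortion'],np.round(c['world_from_camera'],3).tolist(),(c['z_map']>0).mean())
E
```

```text
pics
station.py
steer.py
0.0 [ 0.21577949 -0.5859149   0.2214625 ] [[-0.938, -0.345, -0.001], [-0.345, 0.938, 0.002], [0.0, 0.002, -1.0]] 0.9966773025919915
top [[456.40202709469736, 0.0, 313.98029602941773], [0.0, 456.40202709469736, 239.45741972450628], [0.0, 0.0, 1.0]] [0.00786378 0.         0.         0.         0.        ] [[0.003, 0.982, -0.188, 0.438], [-1.0, -0.002, -0.027, -0.001], [-0.027, 0.188, 0.982, 1.017], [0.0, 0.0, 0.0, 1.0]] 0.99595703125
side [[526.90238748654, 0.0, 317.0153760541258], [0.0, 526.90238748654, 247.0508589589784], [0.0, 0.0, 1.0]] [-0.10573784  0.          0.          0.          0.        ] [[-0.915, 0.314, -0.252, 0.208], [-0.403, -0.714, 0.573, 0.886], [0.0, 0.626, 0.78, 1.244], [0.0, 0.0, 0.0, 1.0]] 0.9959537760416667
```

View pics/top0.png

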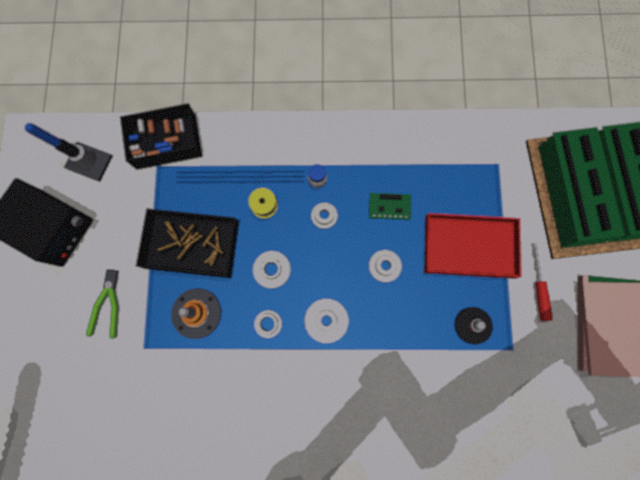

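View pics/side0.png

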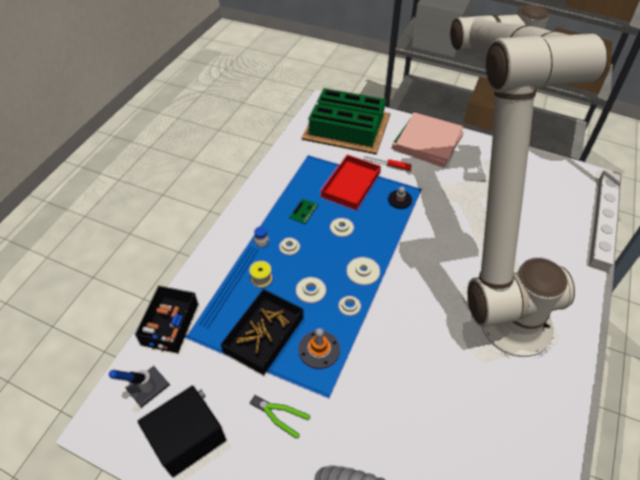

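The top view shows five cream sections: (324,215), (271,269), (385,266), (267,323) and (326,321). It also shows the arbor with the orange collar at (196,313), the gauge at (474,325) and the red tray at (472,245). I'll measure these next.

```bash
cat > h.py <<'E'
import cv2,numpy as np
from station import r, cam, readout, job
def ray(c,uv):
    p=cv2.undistortPoints(np.array(uv,float).reshape(-1,1,2),c['K'],c['distortion']).reshape(-1,2)
    d=np.c_[p[:,0],-p[:,1],-np.ones(len(p))]; T=c['world_from_camera']
    return T[:3,3],d@T[:3,:3].T
def plane(c,uv,z):
    o,d=ray(c,uv); return o+d*((z-o[2])/d[:,2])[:,None]
def cloud(c):
    v,u=np.mgrid[:480,:640]; o,d=ray(c,np.c_[u.ravel(),v.ravel()])
    return (o+d*c['z_map'].reshape(-1,1)).reshape(480,640,3)
def circ(P):
    A=np.c_[2*P[:,:2],np.ones(len(P))]; s=np.linalg.lstsq(A,(P[:,:2]**2).sum(1),rcond=None)[0]
    return s[0],s[1],np.sqrt(s[2]+s[0]**2+s[1]**2)
def cream(c):
    h=cv2.cvtColor(c['pixels'],cv2.COLOR_RGB2HSV); return ((h[...,1]<75)&(h[...,2]>100)).astype(np.uint8)
def sections(c):
    out=[];m=cream(c);X=cloud(c)
    n,L,st,ce=cv2.connectedComponentsWithStats(m)
    for i in range(1,n):
        if not 200<st[i,4]<4000: continue
        k=(L==i).astype(np.uint8); cs,hh=cv2.findContours(k,cv2.RETR_CCOMP,cv2.CHAIN_APPROX_NONE)
        o=max(cs,key=cv2.contourArea); f=circ(plane(c,o[:,0],.004))
        if not(.2<f[0]<.75 and abs(f[1])<.5):continue
        hole=[q for q,g in zip(cs,hh[0]) if g[3]>=0]
        b=max(hole,key=len) if hole else None
        g=circ(plane(c,b[:,0],.018)) if b is not None and len(b)>4 else (0,0,0)
        out.append((ce[i].round(),np.round(f,4),np.round(g,4),np.percentile(X[L==i][:,2],[10,90]).round(3)))
    return out
E
python3 - <<'E'
from h import *
ims=[]
for n in('top','side'):
    c=dict(np.load(f'pics/{n}0.npz'))
    print(n)
    for s in sections(c): 
        print(*s); 
        x,y=map(int,s[0]); ims.append(cv2.resize(c['pixels'][max(0,y-24):y+24,x-24:x+24,::-1],(154,154),interpolation=cv2.INTER_NEAREST))
    h=cv2.cvtColor(c['pixels'],cv2.COLOR_RGB2HSV);X=cloud(c)
    og=(h[...,0]<16)&(h[...,1]>150)&(h[...,2]>120)&(X[...,1]>.15)&(X[...,2]<.2)&(X[...,2]>.03)&(X[...,0]<.5)
    print('collar',X[og].mean(0),np.percentile(X[og],[5,95],axis=0).round(3).tolist())
    for lab,cx,hm in(('arb',(.3,.27),.102),('gau',(.28,-.33),.056)):
        m=(np.hypot(X[...,0]-cx[0],X[...,1]-cx[1])<.09)&(X[...,2]>hm-.006)&(X[...,2]<hm+.008)
        print(lab,m.sum(),np.median(X[m],axis=0),X[m].std(0).round(4))
    rd=((h[...,0]<6)|(h[...,0]>174))&(h[...,1]>150)&(h[...,2]>90)&(X[...,0]>.3)&(abs(X[...,2]-.034)<.004)&(abs(X[...,1]+.35)<.2)
    print('tray rim',np.percentile(X[rd],[1,99],axis=0).round(3).tolist())
ims=[np.hstack(ims[i:i+5]) for i in(0,5) if len(ims[i:i+5])==5]
cv2.imwrite('pics/crop.png',np.vstack(ims))
E
```

```text
top
[324. 215.] [0.6887 0.0044 0.0296] [0.6882 0.0042 0.0113] [0.003 0.02 ]
[271. 269.] [0.5653 0.1223 0.0414] [0.5646 0.1215 0.0151] [0.003 0.018]
[385. 266.] [ 0.5731 -0.1311  0.0355] [ 0.5725 -0.1302  0.0111] [0.003 0.019]
[326. 320.] [ 4.527e-01 -1.000e-04  4.710e-02] [ 4.524e-01 -1.000e-04  1.140e-02] [0.003 0.018]
[268. 324.] [0.4454 0.1279 0.0295] [0.4452 0.127  0.0154] [0.003 0.02 ]
collar [0.46667446 0.28171857 0.04837183] [[0.45, 0.269, 0.045], [0.485, 0.298, 0.052]]
arb 0 [nan nan nan] [nan nan nan]
gau 0 [nan nan nan] [nan nan nan]
tray rim [[0.546, -0.419, 0.03], [0.683, -0.218, 0.037]]
side
[341. 227.] [ 0.5721 -0.1299  0.0365] [ 0.5695 -0.1254  0.0072] [0.    0.018]
[289. 246.] [0.688  0.0048 0.0308] [0.6852 0.01   0.0063] [0.001 0.019]
[363. 271.] [0.4512 0.0006 0.0482] [0.45   0.0042 0.0087] [0.001 0.016]
[310. 290.] [0.564  0.1232 0.0423] [0.5616 0.1272 0.0121] [0.001 0.017]
[349. 306.] [0.4437 0.1282 0.0302] [0.4428 0.1321 0.0125] [0.003 0.02 ]
collar [0.46338293 0.29317205 0.0471481 ] [[0.448, 0.275, 0.035], [0.483, 0.306, 0.053]]
arb 0 [nan nan nan] [nan nan nan]
gau 0 [nan nan nan] [nan nan nan]
tray rim [[0.504, -0.448, 0.03], [0.68, -0.213, 0.038]]
  return _methods._mean(a, axis=axis, dtype=dtype,
  ret = um.true_divide(
  ret = _var(a, axis=axis, dtype=dtype, out=out, ddof=ddof,
  arrmean = um.true_divide(arrmean, div, out=arrmean,
  ret = um.true_divide(
```

View pics/crop.png

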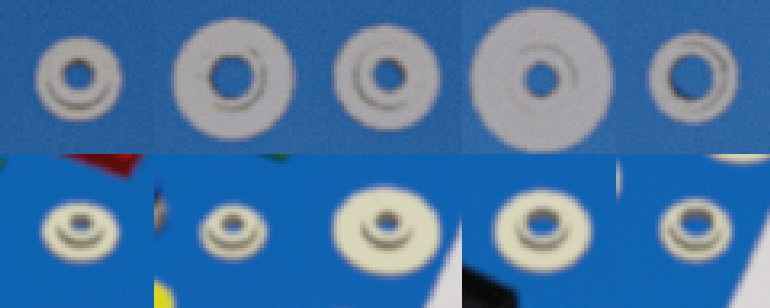

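The three bores with radius about 11.3 mm are sound: the 60 mm section at (0.688,0.005), the 72 at (0.573,-0.131) and the 96 at (0.452,0). The 84 at (0.565,0.123) and the 60 at (0.445,0.128) measure about 15.3 mm, so they're too wide. Next I need the arbor and tray.

Run:
```python
from h import *
ims=[]
for n,(u,v) in(('top',(196,313)),('side',(319,345))):
    c=dict(np.load(f'pics/{n}0.npz'));h=cv2.cvtColor(c['pixels'],cv2.COLOR_RGB2HSV);X=cloud(c)
    blue=(h[...,0]>95)&(h[...,0]<125)&(h[...,1]>120)
    m=(~blue).astype(np.uint8); q=np.zeros_like(m);q[v-42:v+42,u-42:u+42]=1
    N,L,st,ce=cv2.connectedComponentsWithStats(m&q)
    k=(L==L[v+15,u]).astype(np.uint8); o=max(cv2.findContours(k,0,1)[0],key=cv2.contourArea)
    for z in(.0,.01): print(n,'foot',z,np.round(circ(plane(c,o[:,0],z)),4))
    og=(h[...,0]<20)&(h[...,1]>130)&(h[...,2]>110)&(q>0)
    o2=cv2.convexHull(np.argwhere(og)[:,::-1].astype(np.int32))
    print('collar px',og.sum(),cv2.boundingRect(o2))
    g=(h[...,1]<70)&(h[...,2]>85)&(k>0)
    N,L,st,ce=cv2.connectedComponentsWithStats(g.astype(np.uint8))
    for i in range(1,N):
        if st[i,4]>15: print('grey',st[i],ce[i].round(1),plane(c,[ce[i]],.102).round(4)[0], X[L==i].max(0).round(3))
    ims.append(cv2.resize(c['pixels'][v-45:v+45,u-45:u+45,::-1],(400,400),interpolation=cv2.INTER_CUBIC))
cv2.imwrite('pics/arb.png',np.hstack(ims))
```

```text
top foot 0.0 [0.4681 0.2886 0.0537]
top foot 0.01 [0.4678 0.2857 0.0532]
collar px 309 (182, 300, 25, 26)
grey [199 300  10  17  27] [205.7 308. ] [0.4749 0.2398 0.102 ] [0.496 0.277 0.022]
grey [178 306  10  11  84] [182.7 311.7] [0.4676 0.2855 0.102 ] [0.483 0.317 1.017]
grey [188 320  18   8  29] [197.7 324.9] [0.4417 0.2541 0.102 ] [0.452 0.301 0.02 ]
side foot 0.0 [0.4683 0.2828 0.0537]
side foot 0.01 [0.4662 0.2877 0.0533]
collar px 284 (277, 312, 53, 44)
grey [314 329  11  10  62] [319.2 332.6] [0.4635 0.2923 0.102 ] [0.497 0.298 0.106]
grey [307 343  25  16  67] [318.8 353.1] [0.4418 0.3441 0.102 ] [0.501 0.318 0.021]
```

View pics/arb.png

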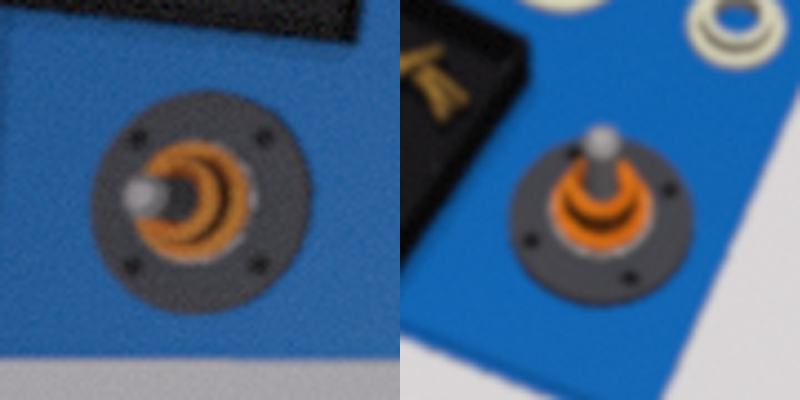

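The arbor is at about (0.467,0.2865), with the bare spindle tip standing above the orange collar in both views. First move: square the tool to the world axes and head for the collar.

Units first: shifts go in shares of 50 cm and turns go in shares of 45 degrees. So -0.33 m is -0.66, 0.02 m is 0.04, 20.2 degrees is 0.4489.

```bash
echo '[[[0.8, -0.66, 0.48, 0.04, 0, 0, 0.4489], [0.8, -0.66, 0.48, 0.04, 0, 0, 0.4489], [0.8, -0.66, 0.48, 0.04, 0, 0, 0.4489], [0.8, -0.66, 0.48, 0.04, 0, 0, 0.4489], [0.8, -0.66, 0.48, 0.04, 0, 0, 0.4489], [0.8, -0.66, 0.48, 0.04, 0, 0, 0.4489], [0.8, -0.66, 0.48, 0.04, 0, 0, 0.4489], [0.8, -0.66, 0.48, 0.04, 0, 0, 0.4489]]]' | python3 steer.py
echo '[[[0.8, 0, 0, 0, 0, 0, 0], [0.8, 0, 0, 0, 0, 0, 0]]]' | python3 steer.py; python3 -c "
from h import *
s=readout.sense();print(np.round(s['ee_rot'],4).tolist(),s['tcp_pos'],s['joints'],s['wrist_force'])"
```

```text
time_s: 0.9
tcp_pos: [0.4354, -0.2569, 0.203]
ee_rot: [[-1.0, -0.0, -0.0], [-0.0, 1.0, 0.0], [0.0, 0.0, -1.0]]
wrist_force: [0.6, -0.8, -0.6]
gripper_width: 0.8
gripper_force: 0.0
time_s: 1.1
tcp_pos: [0.4353, -0.2577, 0.2029]
ee_rot: [[-1.0, -0.003, -0.001], [-0.003, 1.0, 0.0], [0.001, 0.0, -1.0]]
wrist_force: [-0.2, -0.1, -0.2]
gripper_width: 0.8
gripper_force: 0.0
[[-1.0, -0.003, -0.001], [-0.003, 1.0, 0.0003], [0.001, 0.0003, -1.0]] [ 0.43526374 -0.25774858  0.20286598] [-1.22210526e+01  1.14006797e+01 -1.76796931e+01 -6.58568677e-03
 -6.09795552e+01 -7.76033537e+01] [-0.18956904 -0.12120743 -0.18089156]
```

```bash
echo '[[[0.8, -0.064, 0.76, 0.08, 0, 0, 0], [0.8, -0.064, 0.76, 0.08, 0, 0, 0], [0.8, -0.064, 0.76, 0.08, 0, 0, 0], [0.8, -0.064, 0.76, 0.08, 0, 0, 0], [0.8, -0.064, 0.76, 0.08, 0, 0, 0], [0.8, -0.064, 0.76, 0.08, 0, 0, 0], [0.8, -0.064, 0.76, 0.08, 0, 0, 0], [0.8, -0.064, 0.76, 0.08, 0, 0, 0]]]' | python3 steer.py
echo '[[[0.8, 0, 0.328, 0, 0, 0, 0], [0.8, 0, 0.328, 0, 0, 0, 0], [0.8, 0, 0.328, 0, 0, 0, 0], [0.8, 0, 0.328, 0, 0, 0, 0], [0.8, 0, 0.328, 0, 0, 0, 0], [0.8, 0, 0.328, 0, 0, 0, 0]]]' | python3 steer.py; python3 -c "
from h import *
s=readout.sense();print(s['tcp_pos'])"
```

```text
time_s: 1.9
tcp_pos: [0.4671, 0.1223, 0.163]
ee_rot: [[-1.0, 0.0, 0.0], [0.0, 1.0, -0.0], [-0.0, -0.0, -1.0]]
wrist_force: [-0.4, -0.8, -0.2]
gripper_width: 0.798
gripper_force: 0.0
time_s: 2.5
tcp_pos: [0.4668, 0.2834, 0.1628]
ee_rot: [[-1.0, 0.001, -0.001], [0.001, 1.0, -0.001], [0.001, -0.001, -1.0]]
wrist_force: [-0.3, -0.5, -1.1]
gripper_width: 0.799
gripper_force: 0.0
[0.46683387 0.28335637 0.16278827]
```

```bash
echo '[[[0.8, 0, 0, 0.12, 0, 0, 0], [0.8, 0, 0, 0.2, 0, 0, 0], [0.8, 0, 0, 0.25, 0, 0, 0], [0.8, 0, 0, 0.25, 0, 0, 0], [0.8, 0, 0, 0.25, 0, 0, 0]]]' | python3 steer.py
echo '[[[0.2, 0, 0, 0, 0, 0, 0], [0.2, 0, 0, 0, 0, 0, 0], [0.2, 0, 0, 0, 0, 0, 0], [0.2, 0, 0, 0, 0, 0, 0], [0.2, 0, 0, 0, 0, 0, 0]]]' | python3 steer.py
```

```text
time_s: 3.0
tcp_pos: [0.4676, 0.2839, 0.039]
ee_rot: [[-1.0, 0.001, 0.001], [0.001, 1.0, -0.0], [-0.001, -0.0, -1.0]]
wrist_force: [0.0, 1.2, -0.0]
gripper_width: 0.798
gripper_force: 0.0
time_s: 3.5
tcp_pos: [0.4671, 0.2856, 0.0389]
ee_rot: [[-1.0, -0.001, 0.001], [-0.001, 1.0, 0.001], [-0.001, 0.001, -1.0]]
wrist_force: [-0.6, -0.2, 3.0]
gripper_width: 0.461
gripper_force: 30.0
```

Scaled: -0.11 m is -0.22, -0.1 m is -0.2.

```bash
echo '[[[0.2, 0, 0, -0.1, 0, 0, 0], [0.2, 0, 0, -0.2, 0, 0, 0], [0.2, 0, 0, -0.22, 0, 0, 0], [0.2, 0, 0, -0.22, 0, 0, 0]]]' | python3 steer.py
echo '[[[0.2, 0.08, -0.04, 0, 0, 0, 0], [0.2, 0.16, -0.088, 0, 0, 0, 0], [0.2, 0.244, -0.132, 0, 0, 0, 0], [0.2, 0.244, -0.132, 0.1, 0, 0, 0], [0.2, 0.244, -0.132, 0.2, 0, 0, 0], [0.2, 0.244, -0.132, 0.252, 0, 0, 0], [0.2, 0.244, -0.132, 0.252, 0, 0, 0]]]' | python3 steer.py
```

```text
time_s: 3.9
tcp_pos: [0.4675, 0.286, 0.1504]
ee_rot: [[-1.0, -0.0, 0.003], [-0.0, 1.0, 0.004], [-0.003, 0.004, -1.0]]
wrist_force: [0.0, -0.3, -2.4]
gripper_width: 0.453
gripper_force: 30.0
time_s: 4.6
tcp_pos: [0.3425, 0.216, 0.0187]
ee_rot: [[-1.0, -0.0, -0.006], [0.0, 1.0, -0.008], [0.006, -0.008, -1.0]]
wrist_force: [-0.6, -0.6, -1.1]
gripper_width: 0.464
gripper_force: 30.0
```

Scaled: -0.15 m is -0.3, -0.1 m is -0.2.

```bash
echo '[[[0.8, 0, 0, 0, 0, 0, 0], [0.8, 0, 0, 0, 0, 0, 0], [0.8, 0, 0, 0, 0, 0, 0], [0.8, 0, 0, -0.1, 0, 0, 0], [0.8, 0, 0, -0.2, 0, 0, 0], [0.8, -0.1, -0.1, -0.2, 0, 0, 0], [0.8, -0.2, -0.2, -0.2, 0, 0, 0], [0.8, -0.2, -0.3, -0.2, 0, 0, 0]]]' | python3 steer.py
cat > look.py <<'E'
import sys
from h import *
n=sys.argv[1]; s=readout.sense(); print(s['time_s'],s['tcp_pos'].round(4) if hasattr(s['tcp_pos'],'round') else s['tcp_pos'],s['gripper_width'])
for k in ('top','side'):
    c=cam.capture(k);cv2.imwrite(f'pics/{k}{n}.png',c['pixels'][:,:,::-1]);np.savez(f'pics/{k}{n}.npz',**c)
    print(k)
    for q in sections(c): print(*q)
    h=cv2.cvtColor(c['pixels'],cv2.COLOR_RGB2HSV);X=cloud(c)
    og=(h[...,0]<18)&(h[...,1]>130)&(h[...,2]>110)&(X[...,2]<.15)&(X[...,2]>-.01)&(X[...,0]<.55)&(X[...,0]>.25)&(X[...,1]>.1)&(X[...,1]<.4)
    N,L,st,ce=cv2.connectedComponentsWithStats(og.astype(np.uint8))
    if N>1:
        i=1+st[1:,4].argmax();o=max(cv2.findContours((L==i).astype(np.uint8),0,1)[0],key=len)
        print('collar',ce[i].round(),np.percentile(X[L==i],[2,50,98],axis=0).round(3).tolist())
E
python3 look.py 1
```

```text
time_s: 5.4
tcp_pos: [0.436, 0.1019, 0.124]
ee_rot: [[-1.0, -0.003, 0.005], [-0.003, 1.0, 0.003], [-0.005, 0.003, -1.0]]
wrist_force: [0.9, 0.2, -0.5]
gripper_width: 0.8
gripper_force: 0.0
5.4 [0.436  0.1019 0.124 ] 0.8000364813686196
top
[324. 215.] [0.6887 0.0044 0.0296] [0.688  0.0042 0.0112] [0.003 0.02 ]
[271. 269.] [0.5654 0.1224 0.0413] [0.5646 0.1215 0.0151] [0.003 0.018]
[385. 266.] [ 0.5731 -0.1311  0.0355] [ 0.5724 -0.13    0.0111] [0.003 0.019]
[332. 320.] [ 0.4543 -0.0075  0.0389] [0 0 0] [0.003 0.019]
collar [229. 381.] [[0.319, 0.198, 0.004], [0.325, 0.207, 0.007], [0.331, 0.219, 0.02]]
side
[340. 227.] [ 0.5762 -0.1283  0.034 ] [ 0.5696 -0.1259  0.0069] [0.001 0.021]
[289. 246.] [0.688  0.0049 0.0308] [0.6852 0.01   0.0063] [0.001 0.019]
[310. 290.] [0.5639 0.1232 0.0423] [0.5617 0.127  0.0122] [0.001 0.016]
[349. 305.] [0.4445 0.1278 0.03  ] [0.441  0.1304 0.0152] [0.003 0.02 ]
[319. 348.] [0.4685 0.282  0.0279] [0 0 0] [0.011 0.022]
collar [373. 344.] [[0.319, 0.202, 0.002], [0.338, 0.228, 0.025], [0.367, 0.243, 0.035]]
```

View pics/side1.png

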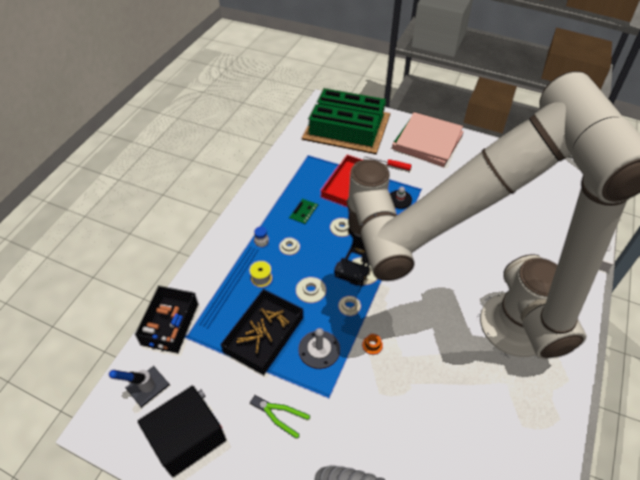

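Run:
```python
from h import *
print(readout.sense()['tcp_pos'])
for n,(u,v) in(('top',(196,313)),('side',(319,345))):
    c=dict(np.load(f'pics/{n}1.npz'));h=cv2.cvtColor(c['pixels'],cv2.COLOR_RGB2HSV)
    q=np.zeros((480,640),np.uint8);q[v-30:v+30,u-30:u+30]=1
    m=((h[...,2]>100)&(h[...,1]<90)&(q>0)).astype(np.uint8)
    N,L,st,ce=cv2.connectedComponentsWithStats(m)
    for i in range(1,N):
        if st[i,4]>20:
            o=max(cv2.findContours((L==i).astype(np.uint8),0,1)[0],key=len)
            print(n,st[i],circ(plane(c,o[:,0],.018)))
```

```text
[0.4338225  0.09730029 0.12266373]
top [170 299  38  44 833] (np.float64(0.44787431576621045), np.float64(0.2959040158735433), np.float64(0.04004741838737095))
side [315 328   9   8  50] (np.float64(0.4836068188282233), np.float64(0.24669287881720484), np.float64(0.010100439604505636))
side [307 337  25  22 367] (np.float64(0.4655868053689121), np.float64(0.28882942220432795), np.float64(0.027548809017757834))
side [340 354   9  21 100] (np.float64(0.3856997806373964), np.float64(0.3087898972293244), np.float64(0.019749592650501618))
```

Scaled: 0.11 m is 0.22, -0.097 m is -0.194.

```bash
echo '[[[0.8, -0.036, -0.1, 0, 0, 0, 0], [0.8, -0.036, -0.194, 0, 0, 0, 0], [0.8, -0.036, -0.194, 0.1, 0, 0, 0], [0.8, -0.036, -0.194, 0.18, 0, 0, 0], [0.8, -0.036, -0.194, 0.22, 0, 0, 0], [0.8, -0.036, -0.194, 0.22, 0, 0, 0], [0.8, -0.036, -0.194, 0.22, 0, 0, 0]]]' | python3 steer.py
echo '[[[0.2, 0, 0, 0, 0, 0, 0], [0.2, 0, 0, 0, 0, 0, 0], [0.2, 0, 0, 0, 0, 0, 0], [0.2, 0, 0, 0, 0, 0, 0]]]' | python3 steer.py
```

```text
time_s: 6.2
tcp_pos: [0.4514, 0.005, 0.0129]
ee_rot: [[-1.0, -0.001, 0.001], [-0.001, 1.0, 0.0], [-0.001, 0.0, -1.0]]
wrist_force: [0.4, 0.3, 0.3]
gripper_width: 0.8
gripper_force: 0.0
time_s: 6.6
tcp_pos: [0.4513, 0.0046, 0.013]
ee_rot: [[-1.0, -0.0, 0.001], [-0.0, 1.0, 0.0], [-0.001, 0.0, -1.0]]
wrist_force: [-0.4, -0.6, 0.8]
gripper_width: 0.523
gripper_force: 3.5
```

Scaled: 0.15 m is 0.3, -0.14 m is -0.28.

```bash
echo '[[[0.2, 0, 0, 0, 0, 0, 0], [0.2, 0, 0, 0, 0, 0, 0], [0.2, 0, 0, -0.1, 0, 0, 0], [0.2, 0, 0, -0.2, 0, 0, 0], [0.2, 0, 0, -0.28, 0, 0, 0], [0.2, -0.032, 0.1, -0.28, 0, 0, 0], [0.2, -0.032, 0.2, -0.28, 0, 0, 0], [0.2, -0.032, 0.3, -0.28, 0, 0, 0]]]' | python3 steer.py
echo '[[[0.2, 0, 0.08, 0, 0, 0, 0], [0.2, 0, 0.16, 0, 0, 0, 0], [0.2, 0, 0.22, 0, 0, 0, 0], [0.2, 0, 0.262, 0, 0, 0, 0], [0.2, 0, 0.262, 0, 0, 0, 0], [0.2, 0, 0.262, 0, 0, 0, 0]]]' | python3 steer.py; python3 -c "
from h import *
s=readout.sense();print(s['tcp_pos'],s['wrist_force'])"; python3 look.py 2
```

```text
time_s: 7.4
tcp_pos: [0.4668, 0.1535, 0.1527]
ee_rot: [[-1.0, 0.002, 0.001], [0.002, 1.0, 0.001], [-0.001, 0.001, -1.0]]
wrist_force: [0.9, -0.2, -0.1]
gripper_width: 0.501
gripper_force: 30.0
time_s: 8.0
tcp_pos: [0.4664, 0.2827, 0.1517]
ee_rot: [[-1.0, -0.0, -0.001], [-0.0, 1.0, -0.001], [0.001, -0.001, -1.0]]
wrist_force: [0.3, -0.7, -0.2]
gripper_width: 0.499
gripper_force: 30.0
[0.46637663 0.28266766 0.15169686] [ 0.34077621 -0.70615779 -0.22145057]
8.0 [0.4664 0.2827 0.1517] 0.49942204116150535
top
[324. 215.] [0.6887 0.0043 0.0296] [0.6878 0.0042 0.0111] [0.003 0.02 ]
[271. 269.] [0.5652 0.1223 0.0414] [0.5646 0.1217 0.015 ] [0.003 0.018]
[385. 266.] [ 0.573  -0.1311  0.0356] [ 0.5722 -0.1299  0.011 ] [0.003 0.019]
[268. 324.] [0.4453 0.128  0.0295] [0.4451 0.127  0.0153] [0.003 0.019]
collar [224. 371.] [[0.32, 0.193, 0.003], [0.349, 0.215, 0.029], [0.368, 0.237, 0.034]]
side
[332. 249.] [ 0.5614 -0.048   0.0816] [ 0.5647 -0.099   0.0046] [0.465 0.5  ]
[289. 246.] [0.6875 0.0046 0.0311] [0.6852 0.01   0.0063] [0.   0.02]
[332. 325.] [0.472  0.2037 0.0339] [0 0 0] [0.141 0.148]
collar [372. 345.] [[0.319, 0.204, 0.003], [0.338, 0.229, 0.013], [0.367, 0.245, 0.034]]
```

```bash
echo '[[[0.2, -0.002, 0.006, 0, 0, 0, 0], [0.2, -0.002, 0.006, 0.04, 0, 0, 0], [0.2, -0.002, 0.006, 0.08, 0, 0, 0], [0.2, -0.002, 0.006, 0.08, 0, 0, 0], [0.2, -0.002, 0.006, 0.08, 0, 0, 0]]]' | python3 steer.py; for i in 1 2; do echo '[[[0.2, 0, 0, 0, 0, 0, 0]]]' | python3 steer.py|sed -n '2p;4p'; done
```

```text
time_s: 8.6
tcp_pos: [0.4682, 0.2857, 0.1126]
ee_rot: [[-1.0, 0.0, 0.0], [0.0, 1.0, -0.001], [-0.0, -0.001, -1.0]]
wrist_force: [-0.9, 0.2, -0.1]
gripper_width: 0.498
gripper_force: 30.0
tcp_pos: [0.4685, 0.2863, 0.1134]
wrist_force: [0.2, -0.5, -0.8]
tcp_pos: [0.4684, 0.2864, 0.1134]
wrist_force: [0.8, 0.5, -0.8]
```

Scaled: 0.0765 m is 0.153, 0.001 m is 0.002.

```bash
echo '[[[0.2, 0.002, 0, 0.03, 0, 0, 0], [0.2, 0.002, 0, 0.06, 0, 0, 0], [0.2, 0.002, 0, 0.09, 0, 0, 0], [0.2, 0.002, 0, 0.12, 0, 0, 0], [0.2, 0.002, 0, 0.14, 0, 0, 0], [0.2, 0.002, 0, 0.153, 0, 0, 0], [0.2, 0.002, 0, 0.153, 0, 0, 0]]]' | python3 steer.py
```

```text
time_s: 9.5
tcp_pos: [0.4667, 0.2859, 0.0353]
ee_rot: [[-1.0, -0.0, -0.001], [-0.0, 1.0, -0.001], [0.001, -0.001, -1.0]]
wrist_force: [0.3, -0.6, -0.4]
gripper_width: 0.498
gripper_force: 30.0
```

Scaled: -0.15 m is -0.3, -0.12 m is -0.24.

```bash
echo '[[[0.7, 0, 0, 0, 0, 0, 0], [0.7, 0, 0, 0, 0, 0, 0], [0.7, 0, 0, 0, 0, 0, 0], [0.7, 0, 0, -0.1, 0, 0, 0], [0.7, 0, 0, -0.2, 0, 0, 0], [0.7, 0, -0.1, -0.24, 0, 0, 0], [0.7, 0, -0.2, -0.24, 0, 0, 0], [0.7, 0, -0.3, -0.24, 0, 0, 0]]]' | python3 steer.py
echo '[[[0.7, -0.1, -0.1, 0, 0, 0, 0], [0.7, -0.2, -0.2, 0, 0, 0, 0], [0.7, -0.21, -0.3, 0, 0, 0, 0], [0.7, -0.21, -0.4, 0, 0, 0, 0], [0.7, -0.21, -0.533, 0, 0, 0, 0], [0.7, -0.21, -0.533, 0, 0, 0, 0], [0.7, -0.21, -0.533, 0, 0, 0, 0]]]' | python3 steer.py
python3 look.py 3
python3 - <<'E'
import cv2
a=cv2.imread('pics/top3.png')[268:358,150:240];b=cv2.imread('pics/side3.png')[300:390,274:364]
cv2.imwrite('pics/c3.png',cv2.resize(cv2.hconcat([a,b]),(800,400),interpolation=2))
E
```

```text
time_s: 10.3
tcp_pos: [0.4671, 0.1389, 0.1575]
ee_rot: [[-1.0, -0.002, 0.003], [-0.002, 1.0, 0.002], [-0.003, 0.002, -1.0]]
wrist_force: [1.4, 0.1, 0.2]
gripper_width: 0.699
gripper_force: 0.0
time_s: 11.0
tcp_pos: [0.5717, -0.1319, 0.1559]
ee_rot: [[-1.0, 0.007, 0.0], [0.007, 1.0, -0.001], [-0.0, -0.001, -1.0]]
wrist_force: [-0.2, 0.6, 0.4]
gripper_width: 0.7
gripper_force: 0.0
11.0 [ 0.5717 -0.1319  0.1559] 0.7000926078669717
top
[379. 219.] [ 0.6809 -0.125   0.0783] [0 0 0] [0.483 0.502]
[261. 272.] [0.5588 0.1406 0.026 ] [0 0 0] [0.004 0.022]
[386. 274.] [ 0.559  -0.1328  0.0253] [0 0 0] [0.003 0.019]
[193. 313.] [0.4685 0.2931 0.0491] [0.4696 0.2943 0.0136] [0.021 0.037]
collar [225. 371.] [[0.321, 0.193, 0.004], [0.345, 0.214, 0.029], [0.369, 0.236, 0.034]]
side
[341. 227.] [ 0.5722 -0.1302  0.0367] [ 0.5719 -0.128   0.0082] [0.    0.019]
[289. 246.] [0.6881 0.0049 0.0308] [0.6837 0.0084 0.0075] [0.   0.02]
[310. 290.] [0.564  0.1232 0.0423] [0.5616 0.1272 0.0121] [0.001 0.017]
[349. 305.] [0.444  0.1281 0.0305] [0.4428 0.1321 0.0125] [0.003 0.02 ]
[319. 347.] [0.4703 0.279  0.0499] [0.4735 0.2716 0.0144] [0.017 0.038]
collar [372. 344.] [[0.319, 0.203, 0.002], [0.342, 0.226, 0.024], [0.365, 0.244, 0.034]]
```

View pics/c3.png

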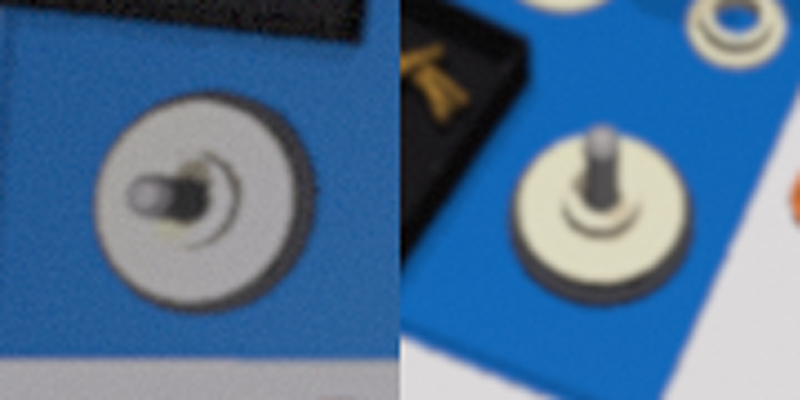

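The 96 mm section lies flat on the seat, with its hub top at 0.037. The gripper is now over the 72 mm section, so I'll pick that next.

Scaled: 0.143 m is 0.286, -0.001 m is -0.002.

```bash
echo '[[[0.7, -0.002, 0.002, 0.1, 0, 0, 0], [0.7, -0.002, 0.002, 0.2, 0, 0, 0], [0.7, -0.002, 0.002, 0.26, 0, 0, 0], [0.7, -0.002, 0.002, 0.286, 0, 0, 0], [0.7, -0.002, 0.002, 0.286, 0, 0, 0]]]' | python3 steer.py
echo '[[[0.2, 0, 0, 0, 0, 0, 0], [0.2, 0, 0, 0, 0, 0, 0], [0.2, 0, 0, 0, 0, 0, 0], [0.2, 0, 0, 0, 0, 0, 0], [0.2, 0, 0, 0, 0, 0, 0]]]' | python3 steer.py
```

```text
time_s: 11.6
tcp_pos: [0.5723, -0.1246, 0.0115]
ee_rot: [[-1.0, -0.002, -0.003], [-0.002, 1.0, -0.0], [0.003, -0.0, -1.0]]
wrist_force: [-0.1, -0.3, 0.9]
gripper_width: 0.703
gripper_force: 0.0
time_s: 12.1
tcp_pos: [0.5743, -0.1257, 0.0144]
ee_rot: [[-1.0, -0.001, 0.004], [-0.001, 1.0, -0.0], [-0.004, -0.0, -1.0]]
wrist_force: [-0.2, 1.7, 6.2]
gripper_width: 0.498
gripper_force: 30.0
```

Scaled: 0.25 m is 0.5, 0.2 m is 0.4.

```bash
echo '[[[0.2, 0, 0, -0.1, 0, 0, 0], [0.2, 0, 0, -0.2, 0, 0, 0], [0.2, 0, 0, -0.28, 0, 0, 0], [0.2, 0, 0.1, -0.28, 0, 0, 0], [0.2, 0, 0.2, -0.28, 0, 0, 0], [0.2, 0.1, 0.3, -0.28, 0, 0, 0], [0.2, 0.2, 0.4, -0.28, 0, 0, 0], [0.2, 0.2, 0.5, -0.28, 0, 0, 0]]]' | python3 steer.py
echo '[[[0.2, 0, 0.1, 0, 0, 0, 0], [0.2, 0, 0.2, 0, 0, 0, 0], [0.2, 0, 0.28, 0, 0, 0, 0], [0.2, 0, 0.32, 0, 0, 0, 0], [0.2, 0, 0.32, 0, 0, 0, 0], [0.2, 0, 0.32, 0, 0, 0, 0], [0.2, 0, 0.32, 0, 0, 0, 0], [0.2, 0, 0.32, 0, 0, 0, 0]]]' | python3 steer.py
```

```text
time_s: 12.9
tcp_pos: [0.4815, 0.0917, 0.1524]
ee_rot: [[-1.0, 0.002, -0.003], [0.002, 1.0, -0.001], [0.002, -0.001, -1.0]]
wrist_force: [0.8, 0.3, -0.4]
gripper_width: 0.498
gripper_force: 30.0
time_s: 13.7
tcp_pos: [0.4848, 0.2503, 0.1528]
ee_rot: [[-1.0, 0.002, -0.0], [0.002, 1.0, -0.0], [0.0, -0.0, -1.0]]
wrist_force: [0.2, 0.8, -0.3]
gripper_width: 0.492
gripper_force: 30.0
```

Scaled: 0.036 m is 0.072, 0.03 m is 0.06.

```bash
echo '[[[0.2, 0.034, 0.072, 0, 0, 0, 0], [0.2, 0.034, 0.072, 0, 0, 0, 0], [0.2, 0.034, 0.072, 0.04, 0, 0, 0], [0.2, 0.034, 0.072, 0.06, 0, 0, 0], [0.2, 0.034, 0.072, 0.06, 0, 0, 0], [0.2, 0.034, 0.072, 0.06, 0, 0, 0]]]' | python3 steer.py; for i in 1 2; do echo '[[[0.2, 0, 0, 0, 0, 0, 0]]]' | python3 steer.py|sed -n '2p;4p'; done
```

```text
time_s: 14.3
tcp_pos: [0.4682, 0.2873, 0.1229]
ee_rot: [[-1.0, 0.0, 0.0], [0.0, 1.0, -0.0], [-0.0, -0.0, -1.0]]
wrist_force: [0.6, 0.3, 0.2]
gripper_width: 0.499
gripper_force: 30.0
tcp_pos: [0.4684, 0.2878, 0.1235]
wrist_force: [-0.6, 0.5, -0.3]
tcp_pos: [0.4683, 0.2879, 0.1235]
wrist_force: [0.2, -0.3, -0.8]
```

```bash
echo '[[[0.2, 0.002, -0.002, 0.03, 0, 0, 0], [0.2, 0.002, -0.002, 0.06, 0, 0, 0], [0.2, 0.002, -0.002, 0.09, 0, 0, 0], [0.2, 0.002, -0.002, 0.12, 0, 0, 0], [0.2, 0.002, -0.002, 0.14, 0, 0, 0], [0.2, 0.002, -0.002, 0.142, 0, 0, 0], [0.2, 0.002, -0.002, 0.142, 0, 0, 0]]]' | python3 steer.py
```

```text
time_s: 15.2
tcp_pos: [0.4675, 0.2869, 0.0519]
ee_rot: [[-1.0, -0.0, 0.001], [-0.0, 1.0, 0.0], [-0.001, 0.0, -1.0]]
wrist_force: [5.3, -1.8, -3.2]
gripper_width: 0.493
gripper_force: 30.0
```

Scaled: -0.11 m is -0.22, -0.1 m is -0.2.

```bash
echo '[[[0.7, 0, 0, 0, 0, 0, 0], [0.7, 0, 0, 0, 0, 0, 0], [0.7, 0, 0, 0, 0, 0, 0], [0.7, 0, 0, -0.1, 0, 0, 0], [0.7, 0, 0, -0.2, 0, 0, 0], [0.7, -0.08, -0.06, -0.22, 0, 0, 0], [0.7, -0.14, -0.12, -0.22, 0, 0, 0], [0.7, -0.2, -0.2, -0.22, 0, 0, 0]]]' | python3 steer.py
echo '[[[0.7, -0.06, -0.08, 0, 0, 0, 0], [0.7, -0.12, -0.16, 0, 0, 0, 0], [0.7, -0.18, -0.24, 0, 0, 0, 0], [0.7, -0.24, -0.32, 0, 0, 0, 0], [0.7, -0.24, -0.364, 0, 0, 0, 0], [0.7, -0.24, -0.364, 0, 0, 0, 0], [0.7, -0.24, -0.364, 0, 0, 0, 0], [0.7, -0.24, -0.364, 0, 0, 0, 0]]]' | python3 steer.py
python3 look.py 4; echo '[[[0.7, 0, 0, 0, 0, 0, 0]]]' | python3 steer.py|sed -n '2p;4p'
```

```text
time_s: 16.0
tcp_pos: [0.5678, 0.1872, 0.1632]
ee_rot: [[-1.0, -0.003, 0.002], [-0.003, 1.0, 0.002], [-0.002, 0.002, -1.0]]
wrist_force: [0.4, -0.4, 0.1]
gripper_width: 0.696
gripper_force: 0.0
time_s: 16.8
tcp_pos: [0.6865, 0.0061, 0.162]
ee_rot: [[-1.0, -0.001, 0.0], [-0.001, 1.0, 0.0], [-0.0, 0.0, -1.0]]
wrist_force: [0.2, -0.3, -1.5]
gripper_width: 0.699
gripper_force: 0.0
16.8 [0.6865 0.0061 0.162 ] 0.6986420252096042
top
[324. 216.] [0.6883 0.0043 0.0299] [0.6893 0.0042 0.012 ] [0.003 0.02 ]
[269. 272.] [0.5633 0.1238 0.0344] [0.5447 0.1129 0.0041] [0.003 0.017]
[272. 322.] [0.4466 0.1248 0.0244] [0 0 0] [0.003 0.02 ]
side
[289. 246.] [0.688  0.0049 0.031 ] [0.6875 0.0093 0.0076] [0.001 0.02 ]
[311. 290.] [0.5622 0.1243 0.041 ] [0.5635 0.1274 0.0155] [0.002 0.017]
[349. 306.] [0.4438 0.1283 0.0306] [0.4428 0.132  0.0128] [0.002 0.02 ]
[319. 347.] [0.4702 0.2789 0.0501] [0.4751 0.2667 0.0117] [0.017 0.056]
collar [372. 344.] [[0.319, 0.203, 0.002], [0.341, 0.227, 0.025], [0.365, 0.245, 0.035]]
tcp_pos: [0.6867, 0.0062, 0.1621]
wrist_force: [-0.2, 0.5, 0.2]
```

Scaled: 0.149 m is 0.298, -0.0015 m is -0.003.

```bash
echo '[[[0.7, -0.003, -0.003, 0.1, 0, 0, 0], [0.7, -0.003, -0.003, 0.2, 0, 0, 0], [0.7, -0.003, -0.003, 0.26, 0, 0, 0], [0.7, -0.003, -0.003, 0.298, 0, 0, 0], [0.7, -0.003, -0.003, 0.298, 0, 0, 0], [0.7, -0.003, -0.003, 0.298, 0, 0, 0]]]' | python3 steer.py
echo '[[[0.2, 0, 0, 0, 0, 0, 0], [0.2, 0, 0, 0, 0, 0, 0], [0.2, 0, 0, 0, 0, 0, 0], [0.2, 0, 0, 0, 0, 0, 0], [0.2, 0, 0, 0, 0, 0, 0]]]' | python3 steer.py
```

```text
time_s: 17.6
tcp_pos: [0.6889, 0.0039, 0.0133]
ee_rot: [[-1.0, -0.001, 0.001], [-0.001, 1.0, -0.0], [-0.001, -0.0, -1.0]]
wrist_force: [0.1, 0.0, 1.1]
gripper_width: 0.699
gripper_force: 0.0
time_s: 18.1
tcp_pos: [0.6891, 0.0036, 0.0142]
ee_rot: [[-1.0, -0.001, 0.002], [-0.001, 1.0, 0.0], [-0.002, 0.0, -1.0]]
wrist_force: [-2.0, 1.5, 5.2]
gripper_width: 0.489
gripper_force: 30.0
```

Scaled: 0.16 m is 0.32, -0.15 m is -0.3.

```bash
echo '[[[0.2, 0, 0, -0.1, 0, 0, 0], [0.2, 0, 0, -0.2, 0, 0, 0], [0.2, 0, 0, -0.3, 0, 0, 0], [0.2, 0.06, 0.08, -0.3, 0, 0, 0], [0.2, 0.12, 0.16, -0.3, 0, 0, 0], [0.2, 0.18, 0.24, -0.3, 0, 0, 0], [0.2, 0.24, 0.32, -0.3, 0, 0, 0], [0.2, 0.24, 0.32, -0.3, 0, 0, 0]]]' | python3 steer.py
echo '[[[0.2, 0.06, 0.08, 0, 0, 0, 0], [0.2, 0.12, 0.16, 0, 0, 0, 0], [0.2, 0.2, 0.24, 0, 0, 0, 0], [0.2, 0.2, 0.24, 0, 0, 0, 0], [0.2, 0.2, 0.24, 0, 0, 0, 0], [0.2, 0.2, 0.24, 0, 0, 0, 0]]]' | python3 steer.py;for i in 1 2; do echo '[[[0.2, 0, 0, 0, 0, 0, 0]]]' | python3 steer.py|sed -n '2p;4p'; done
```

```text
time_s: 18.9
tcp_pos: [0.565, 0.1671, 0.1628]
ee_rot: [[-1.0, -0.006, -0.001], [-0.006, 1.0, 0.001], [0.001, 0.001, -1.0]]
wrist_force: [0.5, -0.3, -0.1]
gripper_width: 0.491
gripper_force: 30.0
time_s: 19.5
tcp_pos: [0.4688, 0.2827, 0.1626]
ee_rot: [[-1.0, 0.0, -0.0], [0.0, 1.0, -0.0], [0.0, -0.0, -1.0]]
wrist_force: [1.0, -0.6, 0.1]
gripper_width: 0.491
gripper_force: 30.0
tcp_pos: [0.4692, 0.2823, 0.1625]
wrist_force: [0.1, -0.0, -0.3]
tcp_pos: [0.4691, 0.2822, 0.1625]
wrist_force: [1.4, -0.1, -0.1]
```

Scaled: 0.091 m is 0.182, 0.0045 m is 0.009.

```bash
echo '[[[0.2, 0.004, 0.009, 0, 0, 0, 0], [0.2, 0.004, 0.009, 0.06, 0, 0, 0], [0.2, 0.004, 0.009, 0.09, 0, 0, 0], [0.2, 0.004, 0.009, 0.12, 0, 0, 0], [0.2, 0.004, 0.009, 0.15, 0, 0, 0], [0.2, 0.004, 0.009, 0.17, 0, 0, 0], [0.2, 0.004, 0.009, 0.182, 0, 0, 0], [0.2, 0.004, 0.009, 0.182, 0, 0, 0]]]' | python3 steer.py
```

```text
time_s: 20.5
tcp_pos: [0.4668, 0.2875, 0.0712]
ee_rot: [[-1.0, -0.0, 0.0], [-0.0, 1.0, -0.001], [-0.0, -0.001, -1.0]]
wrist_force: [4.6, -4.0, -3.2]
gripper_width: 0.491
gripper_force: 30.0
```

Units first: shifts go in shares of 50 cm and turns go in shares of 45 degrees. So -0.15 m is -0.3, -0.1 m is -0.2.

```bash
echo '[[[0.7, 0, 0, 0, 0, 0, 0], [0.7, 0, 0, 0, 0, 0, 0], [0.7, 0, 0, 0, 0, 0, 0], [0.7, 0, 0, -0.1, 0, 0, 0], [0.7, 0, 0, -0.18, 0, 0, 0], [0.7, 0, -0.1, -0.18, 0, 0, 0], [0.7, 0, -0.2, -0.18, 0, 0, 0], [0.7, 0, -0.3, -0.18, 0, 0, 0]]]' | python3 steer.py
python3 look.py 5;python3 - <<'E'
from h import *
print(readout.sense()['tcp_pos'])
for n in('top','side'):
    c=dict(np.load(f'pics/{n}5.npz'));h=cv2.cvtColor(c['pixels'],cv2.COLOR_RGB2HSV);X=cloud(c)
    m=(h[...,0]<20)&(h[...,1]>110)&(abs(X[...,0]-.345)<.05)&(abs(X[...,1]-.22)<.05)
    N,L,st,ce=cv2.connectedComponentsWithStats(m.astype(np.uint8));i=1+st[1:,4].argmax()
    k=L==i; o=max(cv2.findContours(k.astype(np.uint8),0,1)[0],key=len)
    print(n,st[i],'flange plane',circ(plane(c,o[:,0],.004)),'top pts',X[k&(X[...,2]>.026)].mean(0))
a=cv2.imread('pics/top5.png')[268:358,150:240];b=cv2.imread('pics/side5.png')[300:390,290:380]
cv2.imwrite('pics/c5.png',cv2.resize(cv2.hconcat([a,b]),(800,400),interpolation=2))
E
```

```text
time_s: 21.3
tcp_pos: [0.4659, 0.1369, 0.1625]
ee_rot: [[-1.0, -0.002, 0.001], [-0.002, 1.0, 0.001], [-0.001, 0.001, -1.0]]
wrist_force: [1.4, -0.1, -0.1]
gripper_width: 0.704
gripper_force: 0.0
21.3 [0.4659 0.1369 0.1625] 0.703930441262455
top
[272. 268.] [0.5667 0.1221 0.0406] [0.565  0.1223 0.0168] [0.003 0.018]
collar [220. 376.] [[0.32, 0.199, 0.003], [0.333, 0.227, 0.029], [0.362, 0.237, 0.033]]
side
[355. 194.] [ 0.5822 -0.2854  0.0758] [0 0 0] [0.489 0.511]
[310. 290.] [0.564  0.1233 0.0421] [0.5632 0.125  0.0143] [0.001 0.016]
[349. 306.] [0.4441 0.1286 0.0308] [0.4427 0.1315 0.0127] [0.002 0.02 ]
[318. 347.] [0.4716 0.2789 0.0495] [0.4767 0.2613 0.0102] [0.02  0.073]
collar [373. 345.] [[0.319, 0.203, 0.003], [0.338, 0.23, 0.025], [0.364, 0.245, 0.035]]
[0.46467952 0.1335603  0.16213928]
top [213 359  25  26 417] flange plane (np.float64(0.3443105173117912), np.float64(0.21773285733033543), np.float64(0.025992911517985565)) top pts [0.34481561 0.21887796 0.03012281]
side [362 334  21  20 312] flange plane (np.float64(0.34373960929415964), np.float64(0.21585971635091206), np.float64(0.027403569598281437)) top pts [0.3425878  0.22065782 0.03064969]
```

View pics/c5.png

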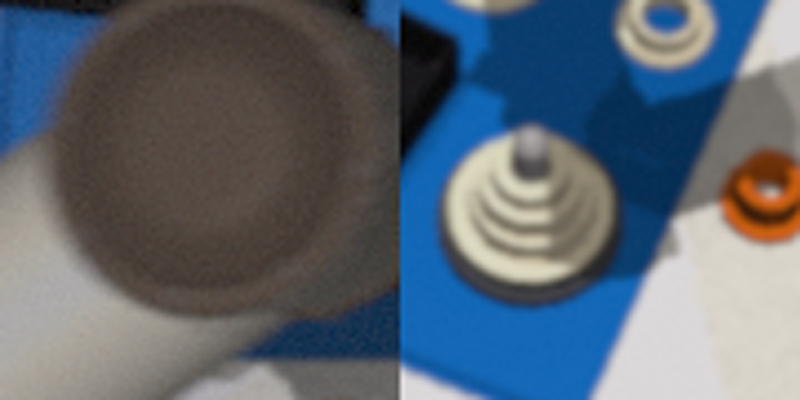

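The side view shows the 96, 72 and 60 sections stacked flat with the top at 0.073, as expected. The collar stands at (0.344,0.218), so I'll fetch it now.

Scaled: 0.12 m is 0.24, 0.0845 m is 0.169.

```bash
echo '[[[0.7, 0.08, 0.06, 0, 0, 0, 0], [0.7, 0.16, 0.11, 0, 0, 0, 0], [0.7, 0.24, 0.169, 0, 0, 0, 0], [0.7, 0.24, 0.169, 0.04, 0, 0, 0], [0.7, 0.24, 0.169, 0.12, 0, 0, 0], [0.7, 0.24, 0.169, 0.16, 0, 0, 0], [0.7, 0.24, 0.169, 0.16, 0, 0, 0], [0.7, 0.24, 0.169, 0.16, 0, 0, 0]]]' | python3 steer.py; echo '[[[0.7, 0, 0, 0, 0, 0, 0]]]' | python3 steer.py|sed -n '2p;4p'
```

```text
time_s: 22.2
tcp_pos: [0.3466, 0.223, 0.0824]
ee_rot: [[-1.0, -0.001, 0.001], [-0.001, 1.0, 0.0], [-0.001, 0.0, -1.0]]
wrist_force: [-0.3, 0.3, 1.5]
gripper_width: 0.701
gripper_force: 0.0
tcp_pos: [0.3471, 0.2234, 0.0831]
wrist_force: [0.1, 0.4, -0.3]
```

Scaled: 0.062 m is 0.124, 0.05 m is 0.1.

```bash
echo '[[[0.7, 0.006, -0.01, 0.06, 0, 0, 0], [0.7, 0.006, -0.01, 0.1, 0, 0, 0], [0.7, 0.006, -0.01, 0.124, 0, 0, 0], [0.7, 0.006, -0.01, 0.124, 0, 0, 0], [0.2, 0.006, -0.01, 0.124, 0, 0, 0], [0.2, 0.006, -0.01, 0.124, 0, 0, 0], [0.2, 0.006, -0.01, 0.124, 0, 0, 0], [0.2, 0.006, -0.01, 0.124, 0, 0, 0]]]' | python3 steer.py; echo '[[[0.2, 0, 0, 0, 0, 0, 0], [0.2, 0, 0, 0, 0, 0, 0]]]' | python3 steer.py
```

```text
time_s: 23.1
tcp_pos: [0.3437, 0.2178, 0.0205]
ee_rot: [[-1.0, -0.001, 0.001], [-0.001, 1.0, 0.001], [-0.001, 0.001, -1.0]]
wrist_force: [0.1, -0.4, 4.2]
gripper_width: 0.458
gripper_force: 30.0
time_s: 23.3
tcp_pos: [0.3437, 0.2178, 0.0205]
ee_rot: [[-1.0, -0.001, 0.001], [-0.001, 1.0, 0.001], [-0.001, 0.001, -1.0]]
wrist_force: [-0.6, -1.7, 5.5]
gripper_width: 0.461
gripper_force: 30.0
```

Scaled: -0.14 m is -0.28, -0.123 m is -0.246.

```bash
echo '[[[0.2, 0, 0, -0.1, 0, 0, 0], [0.2, 0, 0, -0.2, 0, 0, 0], [0.2, 0, 0, -0.28, 0, 0, 0], [0.2, -0.08, 0.044, -0.28, 0, 0, 0], [0.2, -0.16, 0.088, -0.28, 0, 0, 0], [0.2, -0.246, 0.136, -0.28, 0, 0, 0], [0.2, -0.246, 0.136, -0.28, 0, 0, 0], [0.2, -0.246, 0.136, -0.28, 0, 0, 0]]]' | python3 steer.py;for i in 1 2; do echo '[[[0.2, 0, 0, 0, 0, 0, 0]]]' | python3 steer.py|sed -n '2p;4p'; done
```

```text
time_s: 24.1
tcp_pos: [0.4662, 0.285, 0.1581]
ee_rot: [[-1.0, 0.001, -0.003], [0.001, 1.0, -0.002], [0.003, -0.002, -1.0]]
wrist_force: [-0.5, -0.5, -0.5]
gripper_width: 0.461
gripper_force: 30.0
tcp_pos: [0.4652, 0.2845, 0.1591]
wrist_force: [-0.1, -0.3, 0.0]
tcp_pos: [0.4653, 0.2847, 0.1599]
wrist_force: [0.4, 0.6, -1.1]
```

Scaled: 0.065 m is 0.13, 0.002 m is 0.004.

```bash
echo '[[[0.2, -0.003, 0.004, 0, 0, 0, 0], [0.2, -0.003, 0.004, 0.04, 0, 0, 0], [0.2, -0.003, 0.004, 0.07, 0, 0, 0], [0.2, -0.003, 0.004, 0.1, 0, 0, 0], [0.2, -0.003, 0.004, 0.12, 0, 0, 0], [0.2, -0.003, 0.004, 0.13, 0, 0, 0], [0.2, -0.003, 0.004, 0.13, 0, 0, 0]]]' | python3 steer.py
```

```text
time_s: 25.0
tcp_pos: [0.4676, 0.2872, 0.0945]
ee_rot: [[-1.0, -0.0, -0.0], [-0.0, 1.0, -0.001], [0.0, -0.001, -1.0]]
wrist_force: [0.5, -0.3, -0.5]
gripper_width: 0.46
gripper_force: 30.0
```

Scaled: -0.159 m is -0.318, -0.1 m is -0.2.

```bash
echo '[[[0.7, 0, 0, 0, 0, 0, 0], [0.7, 0, 0, 0, 0, 0, 0], [0.7, 0, 0, 0, 0, 0, 0], [0.7, 0, 0, -0.08, 0, 0, 0], [0.7, 0, 0, -0.14, 0, 0, 0], [0.7, 0.044, -0.1, -0.14, 0, 0, 0], [0.7, 0.044, -0.2, -0.14, 0, 0, 0], [0.7, 0.044, -0.318, -0.14, 0, 0, 0]]]' | python3 steer.py
echo '[[[0.7, 0, 0, 0, 0, 0, 0], [0.7, 0, 0, 0, 0, 0, 0]]]' | python3 steer.py|sed -n '2p;4p';python3 look.py 6
```

```text
time_s: 25.8
tcp_pos: [0.4454, 0.1405, 0.1656]
ee_rot: [[-1.0, -0.002, 0.002], [-0.002, 1.0, 0.001], [-0.002, 0.001, -1.0]]
wrist_force: [1.3, -1.2, 0.4]
gripper_width: 0.702
gripper_force: 0.0
tcp_pos: [0.4462, 0.1408, 0.1655]
wrist_force: [0.6, 0.5, -0.4]
26.0 [0.4462 0.1408 0.1655] 0.698462306302786
top
[271. 269.] [0.5655 0.1224 0.0413] [0.5637 0.1221 0.0155] [0.003 0.018]
side
[310. 290.] [0.5639 0.1232 0.0423] [0.561  0.126  0.0127] [0.001 0.017]
[349. 306.] [0.444  0.1286 0.0306] [0.4439 0.1314 0.0131] [0.003 0.02 ]
[318. 351.] [0.4704 0.2834 0.0433] [0 0 0] [0.018 0.054]
collar [319. 336.] [[0.442, 0.269, 0.061], [0.462, 0.297, 0.082], [0.491, 0.314, 0.106]]
```

View pics/side6.png

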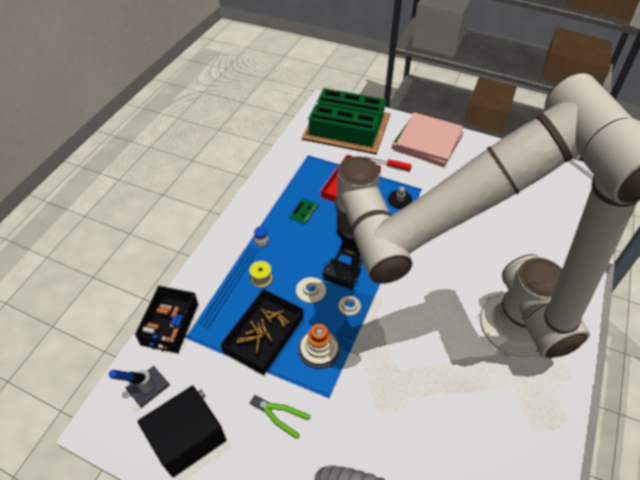

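The collar (319,336) caps the stack. Next I'll pick the small reject at (0.4445,0.128).

Scaled: 0.152 m is 0.304, -0.0128 m is -0.0256.

```bash
echo '[[[0.7, 0.003, -0.0256, 0.1, 0, 0, 0], [0.7, 0.003, -0.0256, 0.2, 0, 0, 0], [0.7, 0.003, -0.0256, 0.26, 0, 0, 0], [0.7, 0.003, -0.0256, 0.304, 0, 0, 0], [0.7, 0.003, -0.0256, 0.304, 0, 0, 0], [0.2, 0.003, -0.0256, 0.304, 0, 0, 0], [0.2, 0.003, -0.0256, 0.304, 0, 0, 0], [0.2, 0.003, -0.0256, 0.304, 0, 0, 0]]]' | python3 steer.py
echo '[[[0.2, 0, 0, 0, 0, 0, 0], [0.2, 0, 0, 0, 0, 0, 0], [0.2, 0, 0, -0.1, 0, 0, 0], [0.2, 0, 0, -0.2, 0, 0, 0], [0.2, 0, -0.1, -0.2, 0, 0, 0], [0.2, 0, -0.2, -0.2, 0, 0, 0], [0.2, -0.06, -0.28, -0.2, 0, 0, 0], [0.2, -0.12, -0.36, -0.2, 0, 0, 0]]]' | python3 steer.py
```

```text
time_s: 26.9
tcp_pos: [0.4453, 0.1297, 0.0141]
ee_rot: [[-1.0, -0.001, 0.003], [-0.001, 1.0, 0.002], [-0.003, 0.002, -1.0]]
wrist_force: [0.8, 0.8, -0.5]
gripper_width: 0.511
gripper_force: 9.6
time_s: 27.7
tcp_pos: [0.5044, -0.053, 0.1135]
ee_rot: [[-1.0, -0.001, 0.001], [-0.001, 1.0, 0.0], [-0.001, 0.0, -1.0]]
wrist_force: [1.8, 1.3, -0.1]
gripper_width: 0.49
gripper_force: 30.0
```

Scaled: -0.219 m is -0.438, -0.11 m is -0.22.

```bash
echo '[[[0.2, -0.044, -0.088, 0, 0, 0, 0], [0.2, -0.088, -0.176, 0, 0, 0, 0], [0.2, -0.132, -0.264, 0, 0, 0, 0], [0.2, -0.176, -0.352, 0, 0, 0, 0], [0.2, -0.22, -0.438, 0, 0, 0, 0], [0.2, -0.22, -0.438, 0, 0, 0, 0], [0.2, -0.22, -0.438, 0, 0, 0, 0]]]' | python3 steer.py
echo '[[[0.2, 0, 0, 0, 0, 0, 0]]]' | python3 steer.py|sed -n '2p;4p'
```

```text
time_s: 28.4
tcp_pos: [0.6136, -0.2711, 0.1115]
ee_rot: [[-1.0, 0.002, -0.002], [0.002, 1.0, 0.001], [0.002, 0.001, -1.0]]
wrist_force: [-0.3, -0.1, -1.1]
gripper_width: 0.49
gripper_force: 30.0
tcp_pos: [0.6136, -0.2694, 0.1124]
wrist_force: [-0.1, 0.1, -0.4]
```

Now I'll lower it, release at partial opening, and head for the 84 mm reject at (0.565,0.1228).

Scaled: 0.09 m is 0.18, 0.07 m is 0.14.

```bash
echo '[[[0.2, 0, -0.006, 0.08, 0, 0, 0], [0.2, 0, -0.006, 0.14, 0, 0, 0], [0.2, 0, -0.006, 0.18, 0, 0, 0], [0.2, 0, -0.006, 0.18, 0, 0, 0], [0.6, 0, -0.006, 0.18, 0, 0, 0], [0.6, 0, -0.006, 0.18, 0, 0, 0], [0.6, 0, -0.006, 0.1, 0, 0, 0], [0.6, 0, -0.006, 0, 0, 0, 0]]]' | python3 steer.py
echo '[[[0.7, 0.02, 0.1, 0, 0, 0, 0], [0.7, 0.04, 0.2, 0, 0, 0, 0], [0.7, 0.06, 0.3, 0, 0, 0, 0], [0.7, 0.08, 0.4, 0, 0, 0, 0], [0.7, 0.098, 0.5, 0, 0, 0, 0], [0.7, 0.098, 0.6, 0, 0, 0, 0], [0.7, 0.098, 0.68, 0, 0, 0, 0], [0.7, 0.098, 0.74, 0, 0, 0, 0]]]' | python3 steer.py
echo '[[[0.7, 0, 0.04, 0, 0, 0, 0], [0.7, 0, 0.04, 0, 0, 0, 0], [0.7, 0, 0.04, 0, 0, 0, 0]]]' | python3 steer.py|sed -n '2p;4p';python3 look.py 7
```

```text
time_s: 29.3
tcp_pos: [0.6131, -0.2726, 0.1127]
ee_rot: [[-1.0, -0.0, -0.004], [-0.0, 1.0, 0.001], [0.004, 0.001, -1.0]]
wrist_force: [1.0, 0.1, 1.5]
gripper_width: 0.596
gripper_force: 0.0
time_s: 30.1
tcp_pos: [0.5657, 0.1001, 0.115]
ee_rot: [[-1.0, -0.003, 0.004], [-0.003, 1.0, 0.002], [-0.004, 0.002, -1.0]]
wrist_force: [-0.0, -0.3, -0.7]
gripper_width: 0.701
gripper_force: 0.0
tcp_pos: [0.5655, 0.1172, 0.114]
wrist_force: [-0.1, -0.1, -0.4]
30.4 [0.5655 0.1172 0.114 ] 0.7012219043716533
top
[187. 255.] [0.5987 0.3097 0.0725] [0 0 0] [0.441 0.461]
[448. 247.] [ 0.6158 -0.2728  0.0293] [ 0.615  -0.272   0.0159] [0.007 0.023]
[270. 280.] [0.5454 0.1243 0.0272] [0 0 0] [0.003 0.02 ]
[198. 314.] [0.4678 0.2932 0.0486] [0.4709 0.3028 0.0326] [0.021 0.044]
collar [186. 313.] [[0.444, 0.261, 0.075], [0.465, 0.281, 0.1], [0.492, 0.304, 0.106]]
side
[311. 290.] [0.5638 0.1234 0.0419] [0.5639 0.1254 0.0139] [0.001 0.016]
[319. 351.] [0.4685 0.2817 0.0439] [0 0 0] [0.015 0.054]
collar [319. 336.] [[0.442, 0.267, 0.06], [0.463, 0.297, 0.084], [0.491, 0.314, 0.107]]
```

View pics/top7.png

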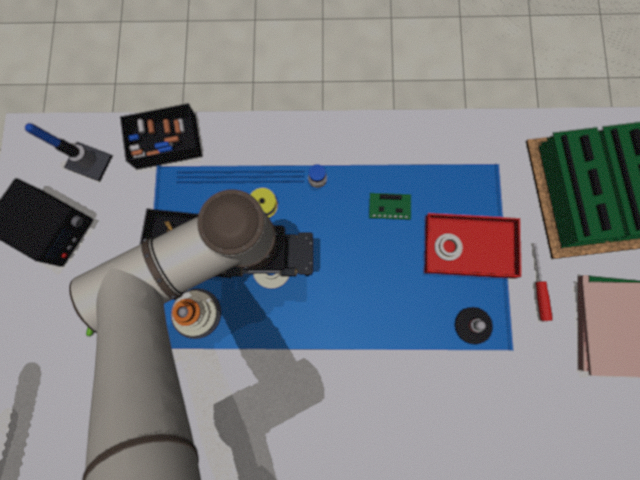

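The small reject lies flat in the tray at (448,247), and the stack is intact at (190,313). Now the 84 mm reject.

Scaled: 0.1 m is 0.2, 0.05 m is 0.1.

```bash
echo '[[[0.7, 0, 0.011, 0.1, 0, 0, 0], [0.7, 0, 0.011, 0.16, 0, 0, 0], [0.7, 0, 0.011, 0.2, 0, 0, 0], [0.7, 0, 0.011, 0.2, 0, 0, 0], [0.2, 0, 0.011, 0.2, 0, 0, 0], [0.2, 0, 0.011, 0.2, 0, 0, 0], [0.2, 0, 0.011, 0.2, 0, 0, 0], [0.2, 0, 0.011, 0.2, 0, 0, 0]]]' | python3 steer.py
echo '[[[0.2, 0, 0, 0, 0, 0, 0], [0.2, 0, 0, -0.1, 0, 0, 0], [0.2, 0, 0, -0.2, 0, 0, 0], [0.2, -0.01, -0.1, -0.2, 0, 0, 0], [0.2, -0.02, -0.2, -0.2, 0, 0, 0], [0.2, -0.04, -0.3, -0.2, 0, 0, 0], [0.2, -0.06, -0.4, -0.2, 0, 0, 0], [0.2, -0.06, -0.5, -0.2, 0, 0, 0]]]' | python3 steer.py
echo '[[[0.2, -0.02, -0.1, 0, 0, 0, 0], [0.2, -0.04, -0.2, 0, 0, 0, 0], [0.2, -0.04, -0.3, 0, 0, 0, 0], [0.2, -0.04, -0.4, 0, 0, 0, 0], [0.2, -0.04, -0.47, 0, 0, 0, 0], [0.2, -0.04, -0.47, 0, 0, 0, 0], [0.2, -0.04, -0.47, 0, 0, 0, 0]]]' | python3 steer.py
echo '[[[0.2, 0, 0, 0, 0, 0, 0]]]' | python3 steer.py|sed -n '2p;4p'
```

```text
time_s: 31.3
tcp_pos: [0.5664, 0.1225, 0.0144]
ee_rot: [[-1.0, -0.001, 0.003], [-0.001, 1.0, 0.001], [-0.003, 0.001, -1.0]]
wrist_force: [-0.2, -0.9, 3.2]
gripper_width: 0.494
gripper_force: 30.0
time_s: 32.1
tcp_pos: [0.596, -0.1269, 0.1127]
ee_rot: [[-1.0, -0.001, 0.001], [-0.001, 1.0, 0.0], [-0.001, 0.0, -1.0]]
wrist_force: [1.4, 0.1, -0.2]
gripper_width: 0.491
gripper_force: 30.0
time_s: 32.8
tcp_pos: [0.6146, -0.3607, 0.1117]
ee_rot: [[-1.0, 0.002, -0.001], [0.002, 1.0, 0.001], [0.001, 0.001, -1.0]]
wrist_force: [0.9, 0.4, -1.8]
gripper_width: 0.491
gripper_force: 30.0
tcp_pos: [0.6153, -0.3591, 0.1124]
wrist_force: [-0.7, 0.4, -1.4]
```

Scaled: 0.09 m is 0.18, 0.07 m is 0.14.

```bash
echo '[[[0.2, 0, -0.008, 0.08, 0, 0, 0], [0.2, 0, -0.008, 0.14, 0, 0, 0], [0.2, 0, -0.008, 0.18, 0, 0, 0], [0.2, 0, -0.008, 0.18, 0, 0, 0], [0.6, 0, -0.008, 0.18, 0, 0, 0], [0.6, 0, -0.008, 0.18, 0, 0, 0], [0.6, 0, -0.008, 0.1, 0, 0, 0], [0.6, 0, -0.008, 0, 0, 0, 0]]]' | python3 steer.py
echo '[[[0.6, 0.1, 0, -0.04, 0, 0, 0], [0.6, 0.2, 0, -0.1, 0, 0, 0], [0.6, 0.3, 0, -0.2, 0, 0, 0], [0.6, 0.4, 0, -0.2, 0, 0, 0], [0.6, 0.4, -0.1, -0.2, 0, 0, 0], [0.6, 0.4, -0.2, -0.2, 0, 0, 0], [0.6, 0.4, -0.2, -0.2, 0, 0, 0], [0.6, 0.4, -0.2, -0.2, 0, 0, 0]]]' | python3 steer.py
python3 look.py 8
python3 - <<'E'
import cv2
a=cv2.imread('pics/top8.png')[160:360,140:540];b=cv2.imread('pics/side8.png')[280:380,270:370]
cv2.imwrite('pics/c8.png',cv2.vconcat([cv2.resize(a,(600,300)),cv2.copyMakeBorder(cv2.resize(b,(300,300),interpolation=2),0,0,0,300,0)]))
E
```

```text
time_s: 33.7
tcp_pos: [0.6144, -0.3634, 0.1126]
ee_rot: [[-1.0, -0.001, -0.004], [-0.001, 1.0, 0.002], [0.004, 0.002, -1.0]]
wrist_force: [1.6, 0.3, 0.4]
gripper_width: 0.601
gripper_force: 0.0
time_s: 34.5
tcp_pos: [0.4151, -0.4655, 0.2139]
ee_rot: [[-1.0, 0.002, 0.002], [0.002, 1.0, -0.001], [-0.002, -0.001, -1.0]]
wrist_force: [0.7, 0.5, -0.4]
gripper_width: 0.601
gripper_force: 0.0
34.5 [ 0.4151 -0.4655  0.2139] 0.6012895959437093
top
[490. 246.] [ 0.6169 -0.3643  0.0411] [ 0.6109 -0.3541  0.0168] [0.007 0.022]
[448. 247.] [ 0.6157 -0.2727  0.0293] [ 0.6151 -0.2722  0.0159] [0.007 0.023]
[197. 314.] [0.4686 0.2931 0.0493] [0.4705 0.3049 0.0315] [0.02  0.045]
collar [186. 312.] [[0.444, 0.261, 0.075], [0.467, 0.281, 0.1], [0.493, 0.304, 0.105]]
side
[355. 175.] [ 0.617  -0.3652  0.0389] [ 0.6133 -0.3581  0.0143] [0.006 0.022]
[319. 350.] [0.4691 0.2812 0.0446] [0 0 0] [0.012 0.055]
collar [319. 336.] [[0.442, 0.272, 0.065], [0.462, 0.298, 0.083], [0.491, 0.315, 0.107]]
```

View pics/c8.png

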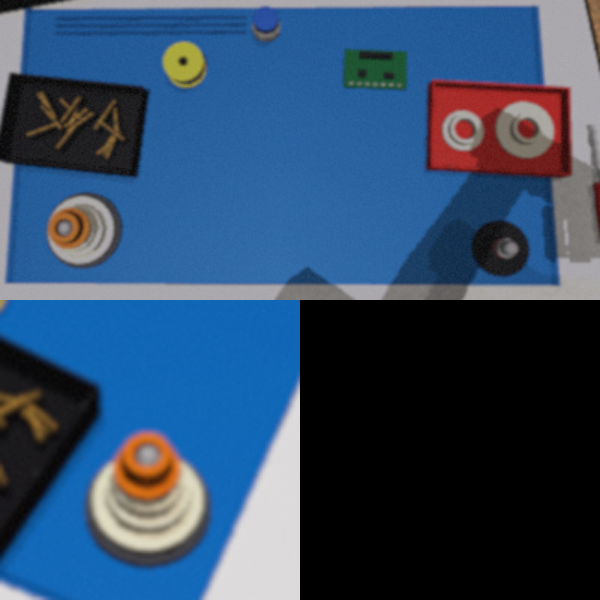

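Both rejects lie flat in the tray (crop positions (463,130) and (525,130)). The stack of 96, 72, 60 and collar is closed up, with the collar level with the spindle tip. Handing in.

```bash
python3 -c "
from station import r, cam, readout, job
print(job.finish_job())"
```

```text
the job is handed in; nothing more can be done
None
```

I built and handed in the former: the sound 96, 72 and 60 mm sections are on the spindle with the collar on top, and the over-wide 84 and 60 mm sections are in the red tray. I judged the bores from camera measurements (radius about 11.3 mm for sound, 15.3 mm for too wide) and did not try them on the plug gauge.

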